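# Pack out the shaker clamp and hold it

### The job

The tube rack on the shaker is too narrow for the clamp: from above, stand spacer plates from the stand upright on the platform between the rack and the clamp bar, side by side, until the bar, pushed in, bears on the stack before it reaches the end of its travel. Then push the bar's knob in so that it presses spacers and rack firmly against the fence, and finish while still holding it pressed there so that the thumb nuts can be tightened. Leave spacers that are not needed standing in the stand, and do not disturb anything else on the bench.

Things in the scene. Friction and masses are not known exactly. Their poses are not given: they have to be found in the camera images.
- shaker: bench shaker, fixed, 250 (x) x 290 (y) mm; origin under its centre, platform top 90 mm above. Along y: fence (-y side), tube rack, gap, clamp bar (+y side). Guide rods along y at x = +-92 mm, 28 mm above the platform, in posts 40 mm tall at y = 22..38 and 111..127 mm; x = -80..+80 mm between them is free. The bar's inner face is at y = +60 mm when open, its outer face at +74 mm.
- clamp_bar (a joint): travel of the clamp bar (m): 0 = open (weak springs, 1.6 to 3 N, bring it back when let go), growing as it is pushed towards the fence (-y of the shaker), hard stop at 0.018. If it gets to the stop, the stack is too thin and not pressed; if it is stopped before that, it presses the stack.
- clamp_push (a point): centre of the outer (+y) face of the clamp bar's black push knob, 30 mm above the platform: a disc 32 mm across on a short stem, its face 35 mm out from the bar's outer face; push here towards the shaker's -y. Moves with the bar, 210 (x) x 14 (y) mm, top 48 mm above the platform; black thumb nuts stand 14 mm off its outer face at x = +-92 mm.
- fence: aluminium angle fixed on the platform, parallel to the shaker's x axis, 180 mm long, 46 mm tall; its place along y differs from day to day; origin at platform height, 6 mm plate from y = 0 to its inner (+y) face at y = +6 mm, axes as the shaker's
- tube_rack: rack of capped tubes, loose, 128 (x) x 85 (y) mm, 52 mm tall over the caps, 0.25 to 0.5 kg, standing on the platform within 3 mm of the fence; origin at the centre of its underside; axes as the shaker's, its side towards the bar is at y = +42.5 mm
- stand: fixed plastic stand for the spacers, 136 (x) x 166 (y) mm; origin under its centre; slots along its x axis at y = -60, 0 and +60 mm whose floor is 12 mm above the bench; posts beside the slots reach 28 mm above the bench
- spacer_a: white plastic spacer plate standing on edge in the stand (any slot), 50 to 100 g: body 110 (x) x 12 (y thickness) x 45 (z) mm, with an upright grip tab 24 mm wide (x), 12 mm thick, from 45 to 85 mm height, at its -x end, centred at x = -36 mm; origin at the centre of the underside, x along its length (as the stand's x at the start), z up. The spacers differ only in the tab's place, so stacked tabs do not foul.
- spacer_a_tab (a point): centre of the top of spacer_a's grip tab, 85 mm above its underside
- spacer_b: white plastic spacer plate standing on edge in the stand (any slot), 50 to 100 g: body 110 (x) x 12 (y thickness) x 45 (z) mm, with an upright grip tab 24 mm wide (x), 12 mm thick, from 45 to 85 mm height, in the middle, centred at x = 0; origin at the centre of the underside, x along its length (as the stand's x at the start), z up. The spacers differ only in the tab's place, so stacked tabs do not foul.
- spacer_b_tab (a point): centre of the top of spacer_b's grip tab, 85 mm above its underside
- spacer_c: white plastic spacer plate standing on edge in the stand (any slot), 50 to 100 g: body 110 (x) x 12 (y thickness) x 45 (z) mm, with an upright grip tab 24 mm wide (x), 12 mm thick, from 45 to 85 mm height, at its +x end, centred at x = +36 mm; origin at the centre of the underside, x along its length (as the stand's x at the start), z up. The spacers differ only in the tab's place, so stacked tabs do not foul.
- spacer_c_tab (a point): centre of the top of spacer_c's grip tab, 85 mm above its underside
- sample_jar: bystander: screw-capped jar, 42 mm across, 65 mm tall, origin at the centre of its underside
- timer: bystander: small bench timer, 60 x 45 x 22 mm, origin at the centre of its underside
- well_plate: bystander: flat clear well plate, 128 x 85 x 14 mm, origin at the centre of its underside
- reagent_bottle: bystander: capped brown bottle, 48 mm across, 110 mm tall, origin at the centre of its underside
There are look-alikes about, which are no part of the job. What is shaped like the spacer_c but orange or pink is not meant.

How it is judged (in metres and radians):
On the way, in this order (a step that is already met when the one before it is completed fails the run):
1. a spacer stands upright on the platform between rack and clamp bar, let go ((((x of spacer_a in the frame of shaker between -0.035 and 0.035 m and y of spacer_a in the frame of shaker between -0.05 and 0.065 m and z of spacer_a in the frame of shaker between 0.086 and 0.095 m and angle between spacer_a's own z axis and vertical below 0.1 rad and angle between the x axis of spacer_a and the x axis of shaker, either way round below 0.15 rad) and contact force between the fingers and spacer_a below 0.2 N) or ((x of spacer_b in the frame of shaker between -0.035 and 0.035 m and y of spacer_b in the frame of shaker between -0.05 and 0.065 m and z of spacer_b in the frame of shaker between 0.086 and 0.095 m and angle between spacer_b's own z axis and vertical below 0.1 rad and angle between the x axis of spacer_b and the x axis of shaker, either way round below 0.15 rad) and contact force between the fingers and spacer_b below 0.2 N) or ((x of spacer_c in the frame of shaker between -0.035 and 0.035 m and y of spacer_c in the frame of shaker between -0.05 and 0.065 m and z of spacer_c in the frame of shaker between 0.086 and 0.095 m and angle between spacer_c's own z axis and vertical below 0.1 rad and angle between the x axis of spacer_c and the x axis of shaker, either way round below 0.15 rad) and contact force between the fingers and spacer_c below 0.2 N))), for 0.2 s.
2. the pushed bar presses the stack of spacers and rack against the fence ((contact force between clamp_bar and spacer_a above 4 N or contact force between clamp_bar and spacer_b above 4 N or contact force between clamp_bar and spacer_c above 4 N) and (contact force between tube_rack and spacer_a above 4 N or contact force between tube_rack and spacer_b above 4 N or contact force between tube_rack and spacer_c above 4 N) and contact force between tube_rack and fence above 3 N), for 0.2 s.
At the end, for the whole second after the job is handed in: Robot pushes the bar (over 4 N); short of its 18 mm stop it presses spacer and rack (over 4 N) on the fence (over 3 N). Each spacer stands upright (0.1 rad) on the platform along the bar (0.15 rad, 35 mm of its middle) or in the stand; rack level, within 3 mm of the fence (all of step 2 and contact force between any of the fingers, the arm and clamp_bar above 4 N and value of joint clamp_bar below 0.0178 m and ((x of spacer_a in the frame of shaker between -0.035 and 0.035 m and y of spacer_a in the frame of shaker between -0.05 and 0.065 m and z of spacer_a in the frame of shaker between 0.086 and 0.095 m and angle between spacer_a's own z axis and vertical below 0.1 rad and angle between the x axis of spacer_a and the x axis of shaker, either way round below 0.15 rad) or (x of spacer_b in the frame of shaker between -0.035 and 0.035 m and y of spacer_b in the frame of shaker between -0.05 and 0.065 m and z of spacer_b in the frame of shaker between 0.086 and 0.095 m and angle between spacer_b's own z axis and vertical below 0.1 rad and angle between the x axis of spacer_b and the x axis of shaker, either way round below 0.15 rad) or (x of spacer_c in the frame of shaker between -0.035 and 0.035 m and y of spacer_c in the frame of shaker between -0.05 and 0.065 m and z of spacer_c in the frame of shaker between 0.086 and 0.095 m and angle between spacer_c's own z axis and vertical below 0.1 rad and angle between the x axis of spacer_c and the x axis of shaker, either way round below 0.15 rad)) and ((x of spacer_a in the frame of shaker between -0.035 and 0.035 m and y of spacer_a in the frame of shaker between -0.05 and 0.065 m and z of spacer_a in the frame of shaker between 0.086 and 0.095 m and angle between spacer_a's own z axis and vertical below 0.1 rad and angle between the x axis of spacer_a and the x axis of shaker, either way round below 0.15 rad) or (y of spacer_a in the frame of stand between -0.08 and 0.08 m and x of spacer_a in the frame of stand between -0.02 and 0.02 m and z of spacer_a in the frame of stand between 0.006 and 0.03 m and angle between spacer_a's own z axis and vertical below 0.2 rad)) and ((x of spacer_b in the frame of shaker between -0.035 and 0.035 m and y of spacer_b in the frame of shaker between -0.05 and 0.065 m and z of spacer_b in the frame of shaker between 0.086 and 0.095 m and angle between spacer_b's own z axis and vertical below 0.1 rad and angle between the x axis of spacer_b and the x axis of shaker, either way round below 0.15 rad) or (y of spacer_b in the frame of stand between -0.08 and 0.08 m and x of spacer_b in the frame of stand between -0.02 and 0.02 m and z of spacer_b in the frame of stand between 0.006 and 0.03 m and angle between spacer_b's own z axis and vertical below 0.2 rad)) and ((x of spacer_c in the frame of shaker between -0.035 and 0.035 m and y of spacer_c in the frame of shaker between -0.05 and 0.065 m and z of spacer_c in the frame of shaker between 0.086 and 0.095 m and angle between spacer_c's own z axis and vertical below 0.1 rad and angle between the x axis of spacer_c and the x axis of shaker, either way round below 0.15 rad) or (y of spacer_c in the frame of stand between -0.08 and 0.08 m and x of spacer_c in the frame of stand between -0.02 and 0.02 m and z of spacer_c in the frame of stand between 0.006 and 0.03 m and angle between spacer_c's own z axis and vertical below 0.2 rad)) and angle between tube_rack's own z axis and vertical below 0.08 rad and velocity of joint clamp_bar below 0.01 m/s and z of tube_rack in the frame of shaker between 0.086 and 0.096 m and y of tube_rack in the frame of fence below 0.052 m); the arm keeps its last pose, push and grip.
It fails at once if the tube rack is tipped (angle between tube_rack's own z axis and vertical above 0.35 rad).
It fails at once if something else on the bench is disturbed (moved over 30 mm) (distance of any of sample_jar, timer, well_plate, reagent_bottle from where it was at the start of the episode above 0.03 m).
It also fails if it takes over 67 s, if anything falls off the work surface, if the arm or the gripper's body presses on something with over 40 N, if the wrist force passes 120 N, or if a joint passes its speed limit or range.

### The arm

A 6-joint arm with a two-finger parallel gripper is mounted at the origin on the work surface. World frame = base frame: x ahead of the robot, y to its left, z up, the work surface at z = 0. Lengths are in m, angles in degrees, forces in N, time in s.
With the tool pointing down it reaches from about 0.375 to 0.75 m from the base axis. Payload 9 kg.
Tool frame: the origin (TCP) lies midway between the tips of the shut fingers; the grasp point (between the pads) lies 19 mm behind it (env.tcp_to_grasp is the distance from the TCP to the grasp point, in m); z points along the fingers, y is the direction in which the jaws open and shut (so a half turn about z gives the same grasp; the last joint's range is limited). The gripper opens to 85 mm and grips with 20 to 120 N. Pads are 22 mm wide; open, the fingers measure 114 mm over their backs; the gripper's body (76 mm by 85 mm) begins 54 mm behind the grasp point. The pads swing forward as they close: fully open they stand 13 mm farther back than shut.
Start: joints at [-78.593, 5.964, 5.575, 89.605, 0, 77.527], TCP at [0.243, -0.549, 0.231] pointing down, gripper open.
Joint ranges: [-171.21, 171.21], [-48.23, 106.86], [-62.78, 66.21], [-105.2, 120.99], [-86.42, 89.51], [-180, 180]. Speed limits (degrees/s): [127.2, 127.2, 147.25, 180, 180, 180].

### API

Orientations are given as [roll, pitch, yaw] about the fixed x, y, z axes, in that order (R = Rz(yaw) Ry(pitch) Rx(roll)).
In Python, from workcell import env, set_gripper, grab_frame, workorder, spotter, get_time_s, get_joint_positions, get_joint_vel, get_joint_efforts, get_ee_pos, get_tcp_rot, get_wrist_force, get_wrist_torque, get_finger_gap gives the robot as it stands. Calls block until the motion is done:
- env.move_to(position, orientation): joint-space move of the TCP to a pose.
- env.move_linear(position, ori=None, vel=0.15): straight line of the TCP; ori=None keeps the orientation; vel is the mean speed in m/s.
- env.set_joints(angles): joint-space move.
- set_gripper(opening, f_grip=None): finger opening in m; f_grip is the grip in N (None keeps the last); returns when the fingers have stopped.
- env.hold(seconds).
- env.ik(position, orientation): joint angles nearest the present ones, or None.
- grab_frame(name): name is "scene" or "top"; returns a dict with "image" (420x560x3 uint8, red, green, blue), "fx", "fy", "cx", "cy" (pixels), "R" (3x3) and "t" (3): a world point X has camera coordinates R X + t. Camera axes: x right, y down, z forward; pixel columns grow to the right and rows downward; lengths in m; the calibration is good to about 2 mm. A picture is of the moment at which its call begins. There is no depth.
A pose or a line that the arm cannot do raises env.MotionError and nothing moves.
- workorder.hand_in(): hands the job in, once; it reports no verdict.
Trained networks look in a picture, given as the dict that the camera call returned (one of the last four; its "shot" number tells which), for a name from the list of things; names that differ only in an ending like _2 or _b are one class to them, and where a whole thing is asked for, a point or a joint stands for the part that bears it (a point fixed in the world has none). Each returns a list of dicts, best first, with "p" (0 to 1); they miss things now and then, are a little off and sometimes report something else, mostly with a low value. They report only what shows in the picture. A call takes as long as a camera call. They do not tell look-alikes from the thing itself.
- spotter.regions_of(thing, picture): "region" (420x560 bool, what is visible of it) and "rect" ([centre column, centre row, width, height] in pixels, round what is visible of it).
Readings, each from a call of its own:
- get_time_s(): time.
- get_joint_positions(): joint angles.
- get_joint_vel(): joint speeds.
- get_joint_efforts(): joint torques, N m.
- get_ee_pos(): TCP position.
- get_tcp_rot(): TCP orientation.
- get_wrist_force(): force on the tool from outside, world axes, zero at the start.
- get_wrist_torque(): the same for the moment, N m.
- get_finger_gap(): finger opening in m.
Only numpy, scipy, OpenCV 4.12 (cv2) and the standard library are available. Lean on these libraries where they do the work, as an engineer would, in place of code of your own. Each camera call takes 0.05 s, during which the arm holds its last target.

## Working session

There is one attempt and no reset: what is moved stays moved. The work goes in short steps, each a Python script; the robot and the scene stay as the last script left them, time stands still between calls to the robot, and variables do not carry over. Pictures are saved under pics/ and viewed, and the job is handed in when it is done.

```bash
ls; mkdir -p pics; python3 - <<'E'
from workcell import *
import cv2
for n in("scene","top"):
    f=grab_frame(n); cv2.imwrite(f"pics/{n}0.png",f["image"][:,:,::-1])
    print(n,f["fx"],f["fy"],f["cx"],f["cy"],f["R"],f["t"],f["shot"])
print(get_time_s(),env.tcp_to_grasp,get_tcp_rot())
E
```

```text
pics
scene 424.0431745209149 424.0431745209149 271.2061063708498 207.64163291001384 [[-3.43717041e-01  9.39073227e-01 -2.65216137e-04]
 [ 6.52325788e-01  2.38559340e-01 -7.19416783e-01]
 [-6.75521770e-01 -2.47448816e-01 -6.94578593e-01]] [ 0.12671027 -0.29423116  1.71751692] 1
top 426.11425074612856 426.11425074612856 279.8267671282675 213.2541292640983 [[-0.02033194 -0.99946126 -0.02576454]
 [-0.99886011  0.02141936 -0.04265784]
 [ 0.04318671  0.02486785 -0.99875748]] [0.06483027 0.51476439 1.09777082] 2
0.1 0.0187 [-1.79934913e+02 -1.64778620e-02  2.38816001e+01]
```

View pics/scene0.png

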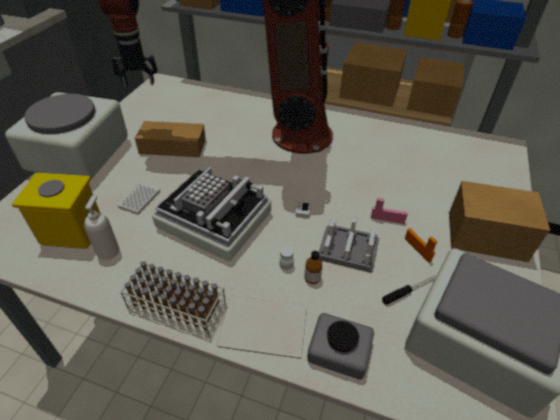

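View pics/top0.png

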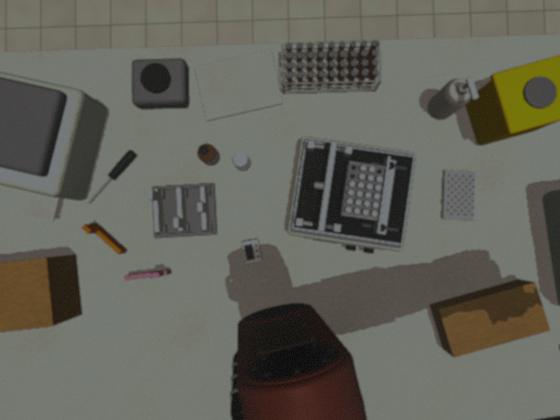

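The top view shows the shaker at about (352,193), with the bar on its left side at (325,185). The stand is at (184,210) with three white plates. The orange look-alike is at (105,240) and the pink one at (148,274), both outside the stand. Next I'll take close crops and network regions.

```bash
cat > h.py <<'E'
from workcell import *
import cv2, numpy as np
def ray(f,u,v):
    R=np.array(f["R"]);t=np.array(f["t"])
    d=R.T@np.array([(u-f["cx"])/f["fx"],(v-f["cy"])/f["fy"],1]); return -R.T@t,d
def at_z(f,u,v,z):
    o,d=ray(f,u,v); return o+d*(z-o[2])/d[2]
def proj(f,X):
    X=np.atleast_2d(X); c=X@np.array(f["R"]).T+np.array(f["t"])
    return np.c_[f["fx"]*c[:,0]/c[:,2]+f["cx"],f["fy"]*c[:,1]/c[:,2]+f["cy"]]
E
python3 - <<'E'
from h import *
im=cv2.imread("pics/top0.png")
cv2.imwrite("pics/c_sh.png",cv2.resize(im[130:258,280:420],None,fx=5,fy=4.6,interpolation=cv2.INTER_CUBIC)[:600])
cv2.imwrite("pics/c_st.png",cv2.resize(im[170:245,140:230],None,fx=8,fy=8,interpolation=cv2.INTER_CUBIC))
im=cv2.imread("pics/scene0.png")
cv2.imwrite("pics/c_sc.png",cv2.resize(im[160:280,150:400],None,fx=3.2,fy=3.2,interpolation=cv2.INTER_CUBIC))
for n in("top","scene"):
    f=grab_frame(n)
    for th in("shaker","stand","fence","tube_rack","clamp_push","spacer_a"):
        for r in spotter.regions_of(th,f)[:5]:
            print(n,th,round(r["p"],2),np.round(r["rect"],1), np.round(cv2.minAreaRect(np.argwhere(r["region"])[:,::-1].astype(np.float32))[0],1),np.round(cv2.minAreaRect(np.argwhere(r["region"])[:,::-1].astype(np.float32))[1:][0],1),cv2.minAreaRect(np.argwhere(r["region"])[:,::-1].astype(np.float32))[2])
E
```

```text
top shaker 0.96 [350.4 194.2 131.  114.7] [350.6 196.3] [119.3 107.8] 7.594643592834473
top shaker 0.16 [179.4 207.9  15.6  43.7] [179.  208.5] [43. 12.] 90.0
top stand 0.68 [187.2 210.3  62.3  55.8] [183.8 210.1] [52.  63.1] 86.72950744628906
top stand 0.19 [201.3 208.3  16.3  45.8] [202.  207.5] [43. 12.] 90.0
top stand 0.16 [321.3 186.7  29.   88.3] [319.2 185. ] [21.5 89.4] 8.365885734558105
top fence 0.96 [385.  195.7  21.7  75.8] [384.5 195.1] [12.3 76.8] 8.130102157592773
top tube_rack 0.97 [364.  193.5  43.3  61.6] [362.3 191.3] [39.2 56.3] 8.130102157592773
top clamp_push 0.71 [321.2 188.7  25.6  87. ] [319.6 185.1] [22.2 89.4] 8.13010311126709
top spacer_a 0.93 [103.  238.4  42.9  28.7] [105.5 236.9] [49.8 13.1] 34.99201965332031
top spacer_a 0.8 [147.9 273.1  45.   12.5] [147.5 274.8] [ 6.4 45.5] 83.6598129272461
top spacer_a 0.78 [179.1 208.3  12.2  42.6] [179.5 209. ] [44. 13.] 90.0
top spacer_a 0.78 [156.4 212.1  16.6  43.8] [156.7 210.3] [43.1 14.1] 78.69007110595703
top spacer_a 0.73 [202.3 207.8  10.6  43.9] [202.5 207.5] [43. 11.] 90.0
scene shaker 0.58 [329.  237.4
[... 379 characters left out ...]
[23. 13.] 90.0
scene fence 0.61 [192.  189.9  36.6  45.9] [191.4 188.3] [ 9.8 56.6] 42.27368927001953
scene tube_rack 0.89 [206.3 194.6  47.7  42. ] [205.  194.5] [30.4 47.4] 45.0
scene clamp_push 0.78 [229.1 202.7  45.4  49.5] [230.8 204.8] [19.1 63.6] 45.0
scene clamp_push 0.26 [212.4 215.2 121.9  94.1] [213.8 207.5] [105.1  84.2] 25.016895294189453
scene spacer_a 0.97 [388.3 212.4  40.   27.5] [389.7 210.3] [36. 22.] 9.462322235107422
scene spacer_a 0.83 [421.4 245.6  36.1  31.9] [422.5 241.5] [38.2 21.2] 45.0
scene spacer_a 0.51 [330.  236.6  10.3  32.3] [329.3 236.7] [ 7.1 35.1] 12.804265975952148
scene spacer_a 0.49 [369.  247.4  16.3  34.6] [370.  246.1] [ 4.8 35.1] 11.888657569885254
```

View pics/c_sh.png

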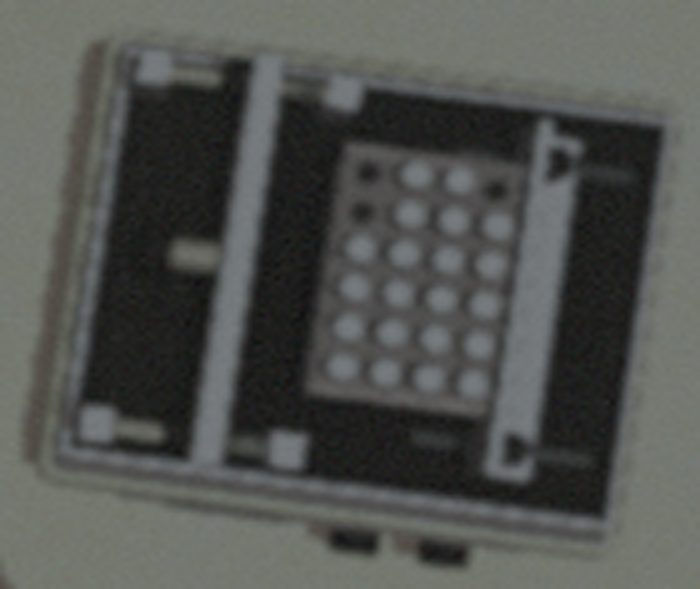

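View pics/c_st.png

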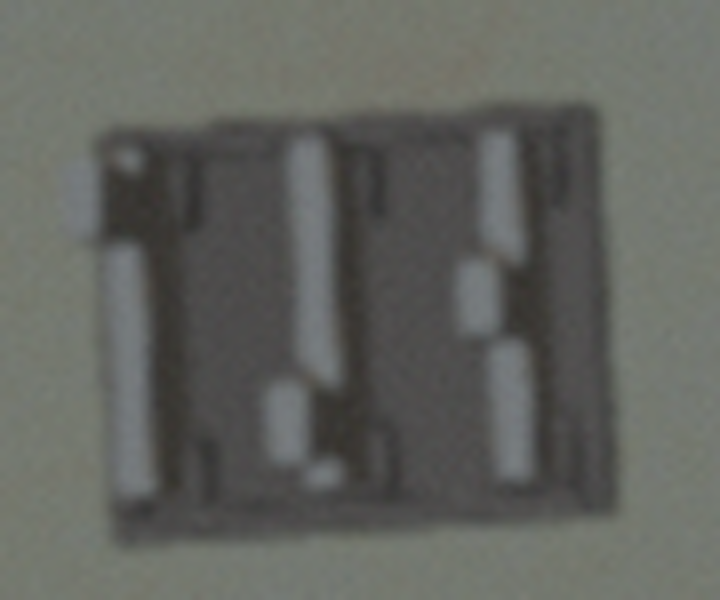

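View pics/c_sc.png

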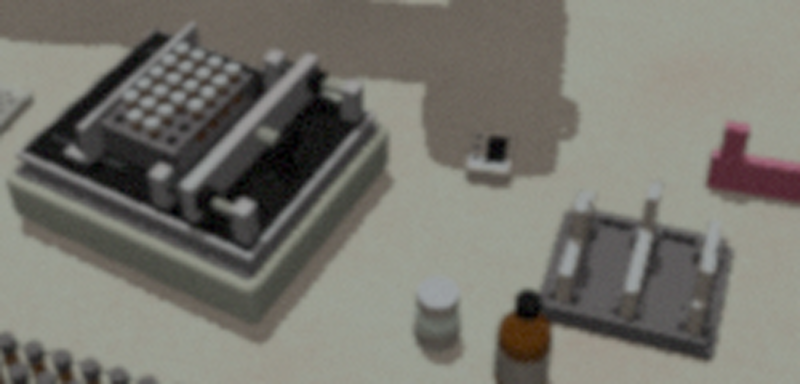

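Candidates for spacers, in top-view pixels:
- In the stand, white: left (156,212) with tab at the far end (+x), middle (179,208) with tab at the near end (-x), right (202,208) with tab central.
- Look-alikes: orange (103,238) and pink (148,273). Both lie off the stand, so I reject them.

The crops confirm the three white plates in the slots. Next I'll fit the shaker and stand poses.

```bash
cat > fit.py <<'E'
from h import *
from scipy.optimize import least_squares
f=grab_frame("top"); g=grab_frame("scene")
ims={}
for n,F in(("top",f),("scene",g)):
    acc=np.mean([grab_frame(n)["image"].astype(float) for _ in range(4)],0)
    ims[n]=acc.astype(np.uint8)[:,:,::-1]; cv2.imwrite(f"pics/avg_{n}.png",ims[n])
print("cam",ray(f,0,0)[0],ray(g,0,0)[0])
def c1(p): return [280+(p[0]+.5)/5-.5,130+(p[1]+.5)/4.6-.5]
def c2(p): return [140+(p[0]+.5)/8-.5,170+(p[1]+.5)/8-.5]
sh=[((92,119,.130),(154,68)),((92,30,.130),(344,93)),((-92,119,.130),(98,425)),((-92,30,.130),(288,450)),
 ((105,74,.138),(252,55)),((105,60,.138),(282,55)),((-105,74,.138),(190,462)),((-105,60,.138),(222,465))]
st=[((68,83,.006),(100,132)),((68,-83,.006),(597,103)),((-68,83,.006),(117,545)),((-68,-83,.006),(615,512))]
def W(p,pts):
    c,s=np.cos(p[2]),np.sin(p[2])
    return np.array([[p[0]+(c*a-s*b)/1000,p[1]+(s*a+c*b)/1000,z] for a,b,z in pts])
def fit(pts,px,x0):
    r=least_squares(lambda p:(proj(f,W(p,pts))-px).ravel(),x0); print(r.x[:2],np.degrees(r.x[2]),"res",np.round(r.fun.reshape(-1,2),1).tolist()); return r.x
ps=fit([a for a,_ in sh],np.array([c1(b) for _,b in sh]),[.5,-.1,-.1])
pt=fit([a for a,_ in st],np.array([c2(b) for _,b in st]),[.5,.3,0])
np.save("ps.npy",ps);np.save("pt.npy",pt)
if __name__=="__main__":
    for n,F in(("top",f),("scene",g)):
        im=cv2.resize(ims[n],None,fx=5,fy=5,interpolation=cv2.INTER_CUBIC)
        def box(p,x0,x1,y0,y1,z,col):
            q=(proj(F,W(p,[(x0,y0,z),(x1,y0,z),(x1,y1,z),(x0,y1,z)]))+.5)*5-.5
            cv2.polylines(im,[np.round(q).astype(int)],True,col,1)
        for X in(92,-92):
            for Y in(30,119): box(ps,X-8,X+8,Y-8,Y+8,.13,(0,255,0))
        box(ps,-105,105,60,74,.138,(0,0,255)); box(ps,-125,125,-145,145,.09,(255,0,0))
        box(pt,-68,68,-83,83,.0,(0,255,0))
        for Y,xt in((60,36),(0,-36),(-60,0)):
            box(pt,-55,55,Y-6,Y+6,.057,(0,0,255)); box(pt,xt-12,xt+12,Y-6,Y+6,.097,(255,0,0))
        for k,p in(("sh",ps),("st",pt)):
            c=proj(F,[[p[0],p[1],.08]])[0]*5; x,y=c.astype(int)
            w,h=(390,300) if k=="sh" else(250,250)
            cv2.imwrite(f"pics/ov_{n}_{k}.png",im[max(0,y-h):y+h,max(0,x-w):x+w])
E
python3 fit.py
```

```text
cam [0.46808662 0.02647022 1.12003587] [1.39570712 0.3761989  0.98130925]
[ 0.56065965 -0.12556488] -9.369274187783574 res [[-0.2, -0.1], [-0.4, -0.4], [-0.1, 0.2], [-0.0, 0.2], [0.4, -0.9], [0.4, -0.1], [0.2, 0.4], [-0.2, 0.6]]
[0.53057883 0.30601913] 2.1192119729391927 res [[-0.3, 0.0], [0.0, -0.1], [-0.1, -0.2], [0.4, 0.3]]
```

View pics/ov_top_sh.png

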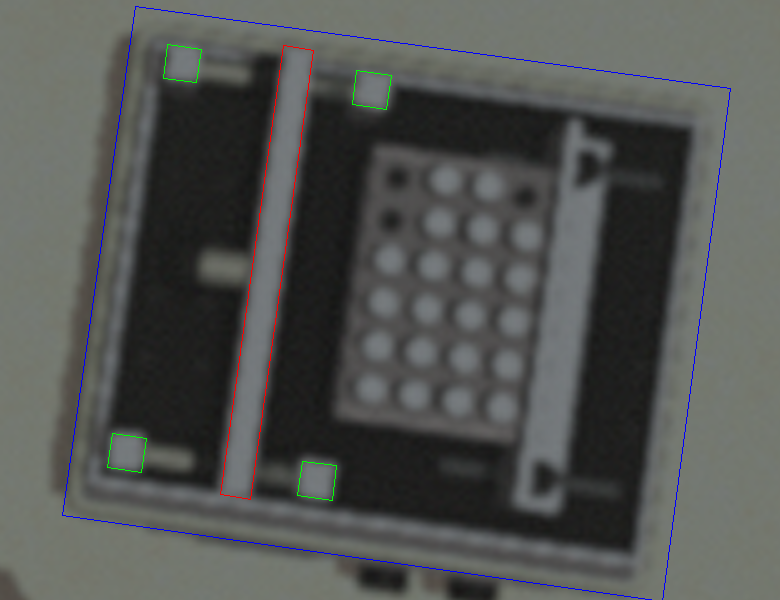

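View pics/ov_scene_sh.png

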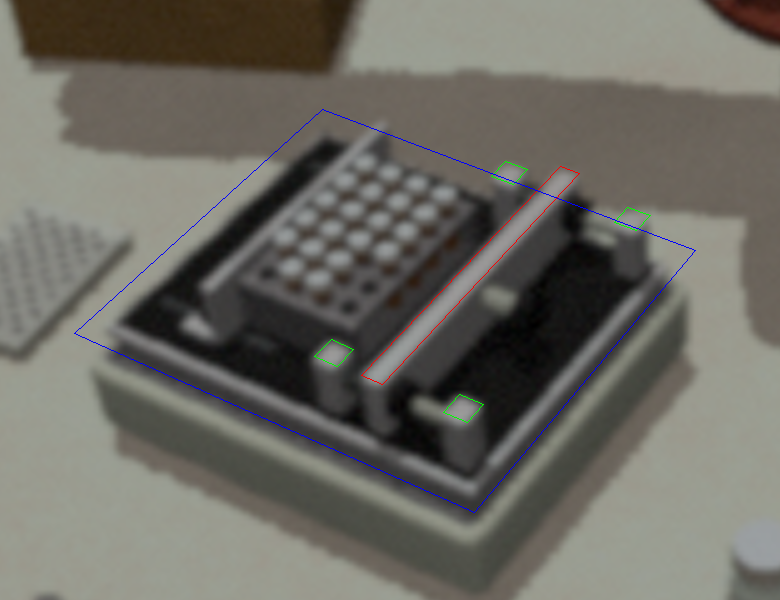

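View pics/ov_top_st.png

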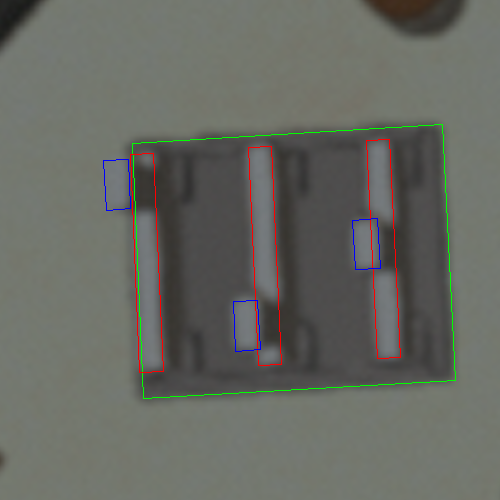

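View pics/ov_scene_st.png

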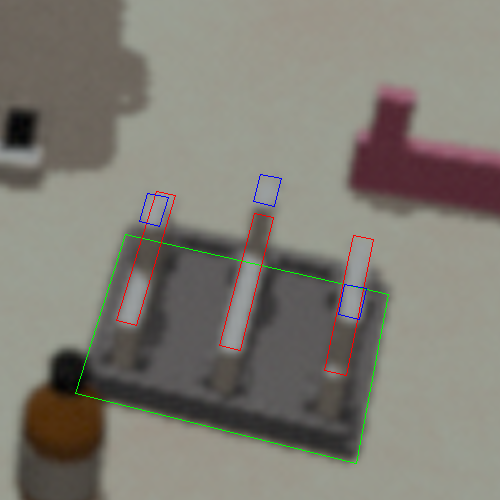

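The overlays sit on the posts, bar, stand and plates in both views. Now I'll measure the rack and gap, then check reach.

```bash
python3 - <<'E'
from h import *
ps=np.load("ps.npy");pt=np.load("pt.npy")
f=grab_frame("top"); g=grab_frame("scene")
def toS(X): 
    c,s=np.cos(ps[2]),np.sin(ps[2]); d=X[:2]-ps[:2]; return np.array([c*d[0]+s*d[1],-s*d[0]+c*d[1]])*1000
o=proj(f,[[ps[0],ps[1],.08]])[0]*5; ox,oy=max(0,int(o[0])-390),max(0,int(o[1])-300)
for nm,p,z in(("rack TL",(375,147),.135),("rack BL",(336,415),.135),("rack BR",(512,442),.135),("rack TR",(555,163),.135),("fence top innerT",(568,118),.136),("fence inB",(514,503),.136)):
    print(nm,toS(at_z(f,(p[0]+ox+.5)/5-.5,(p[1]+oy+.5)/5-.5,z)))
o=proj(g,[[ps[0],ps[1],.08]])[0]*5; ox,oy=max(0,int(o[0])-390),max(0,int(o[1])-300)
for nm,p in(("rack near",(353,328)),("rack far bar",(478,207)),("rack farL",(240,285))):
    for z in(.13,.137): print("scene",nm,z,toS(at_z(g,(p[0]+ox+.5)/5-.5,(p[1]+oy+.5)/5-.5,z)))
def w(p,x,y,z):
    c,s=np.cos(p[2]),np.sin(p[2]); return [p[0]+c*x-s*y,p[1]+s*x+c*y,z]
ys,yt=np.degrees(ps[2]),np.degrees(pt[2])
for yaw0 in(0,180):
  for q,a in((w(pt,.036,.06,.15),yt),(w(pt,-.036,0,.15),yt),(w(ps,.036,.02,.25),ys),(w(ps,-.036,.02,.25),ys),(w(ps,0,.122,.11),ys+90),(w(ps,0,.122,.11),ys-90)):
    j=env.ik(q,[180,0,a+yaw0]); print(np.round(q,3),np.hypot(*q[:2]).round(3),yaw0+a,None if j is None else np.round(j,0))
E
```

```text
rack TL [64.52483752 25.10806326]
rack BL [-61.15091126  25.95411229]
rack BR [-62.0314658  -55.60348269]
rack TR [ 68.62812949 -57.98932356]
fence top innerT [ 90.00195714 -60.93890977]
fence inB [-89.70661478 -60.04276207]
scene rack near 0.13 [70.08076415 27.73340239]
scene rack near 0.137 [75.60753232 32.69394795]
scene rack far bar 0.13 [-54.8952441   31.31540827]
scene rack far bar 0.137 [-48.3408446   36.24650033]
scene rack farL 0.13 [ 73.11836314 -52.00084927]
scene rack farL 0.137 [ 78.62015427 -46.38467855]
[0.564 0.367 0.15 ] 0.673 2.1192119729391927 [  22.   19.   12.   83.    0. -160.]
[0.495 0.305 0.15 ] 0.581 2.1192119729391927 [  19.    3.   -6.   81.    0. -163.]
[ 0.599 -0.112  0.25 ] 0.61 -9.369274187783574 [-23.   8.  10.  92.   0. 167.]
[ 0.528 -0.1    0.25 ] 0.538 -9.369274187783574 [-25.  -5.  -3.  91.   0. 165.]
[ 0.581 -0.005  0.11 ] 0.581 80.63072581221643 [-13.   3. -10.  77.   0.  86.]
[ 0.581 -0.005  0.11 ] 0.581 -99.36927418778357 [-13.   3. -10.  77.   0. -94.]
[0.564 0.367 0.15 ] 0.673 182.11921197293918 [22. 19. 12. 83.  0. 20.]
[0.495 0.305 0.15 ] 0.581 182.11921197293918 [19.  3. -6. 81.  0. 17.]
[ 0.599 -0.112  0.25 ] 0.61 170.63072581221644 [-23.   8.  10.  92.   0. -13.]
[ 0.528 -0.1    0.25 ] 0.538 170.63072581221644 [-25.  -5.  -3.  91.   0. -15.]
[ 0.581 -0.005  0.11 ] 0.581 260.63072581221644 [-13.   3. -10.  77.   0. -94.]
[ 0.581 -0.005  0.11 ] 0.581 80.63072581221643 [-13.   3. -10.  77.   0.  86.]
```

The rack's front face is at shaker y≈25.5 mm and the fence's inner face at ≈-60.5. That makes the gap about 34.5 mm. Two spacers (24 mm) would stop the bar at about 10.5 mm of travel. I'll use a (middle slot) and c (left slot), whose tabs are farthest apart, and leave b in the stand. First reach: spacer a.

```bash
cat >> h.py <<'E'
ps=np.load("ps.npy");pt=np.load("pt.npy")
YS,YT=np.degrees(ps[2]),np.degrees(pt[2])
def w(p,x,y,z):
    c,s=np.cos(p[2]),np.sin(p[2]); return [p[0]+(c*x-s*y)/1000,p[1]+(s*x+c*y)/1000,z]
def snap(tag,pts={}):
    for n in("top","scene"):
        f=grab_frame(n); im=cv2.resize(f["image"][:,:,::-1],None,fx=4,fy=4,interpolation=cv2.INTER_CUBIC)
        for (k,p) in (("sh",ps),("st",pt)):
            c=(proj(f,[[p[0],p[1],.1]])[0]*4).astype(int); x,y=max(0,c[0]-350),max(0,c[1]-300)
            cv2.imwrite(f"pics/{tag}_{n}_{k}.png",im[y:y+600,x:x+700])
E
python3 - <<'E'
from h import *
set_gripper(.045,40)
O=[180,0,180+YT]
env.move_to(w(pt,-36,0,.25),O); env.move_to(w(pt,-36,0,.13),O)
snap("pre")
env.move_linear(w(pt,-36,0,.069),vel=.1)
print("before close",get_wrist_force(),get_ee_pos(),get_finger_gap())
set_gripper(0,40)
print("closed",get_wrist_force(),get_finger_gap(),get_time_s())
E
```

```text
before close [0.33815065 0.47317948 0.62160703] [0.49498274 0.30480347 0.06963568] 0.04506517906520746
closed [-0.29225836  0.72142898  3.88726724] 0.011339455007960124 6.7917
```

View pics/pre_scene_st.png

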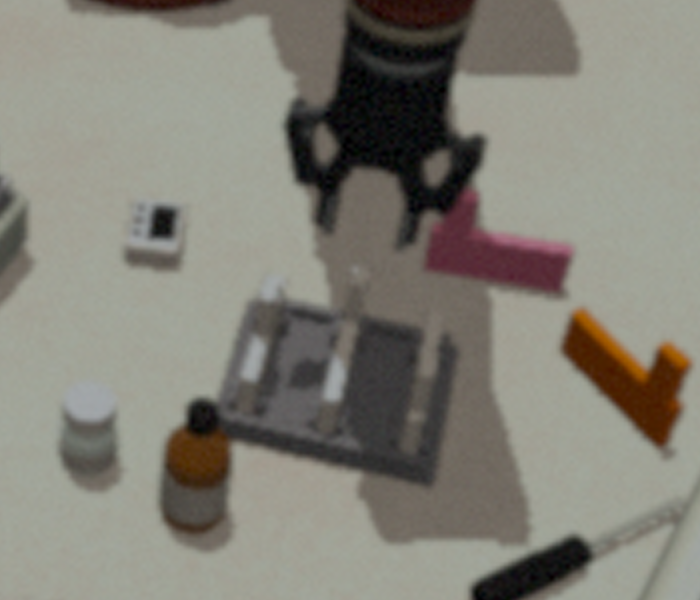

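The picture shows the gripper above the middle plate's tab at (358,275). The fingers stopped at 11.3 mm, which matches a 12 mm tab. Now I'll lift it and carry it over the gap.

```bash
python3 - <<'E'
from h import *
f0=get_wrist_force()
env.move_linear(w(pt,-36,0,.27),vel=.15)
print(get_finger_gap(),get_wrist_force(),f0)
O=[180,0,180+YS]
env.move_to(w(ps,-36,35,.27),O)
env.move_linear(w(ps,-36,35,.20),vel=.12)
env.hold(.2); print(get_ee_pos(),w(ps,-36,35,.2),get_tcp_rot(),get_finger_gap(),get_wrist_force(),get_time_s())
snap("ca")
E
```

```text
0.01134699808824559 [-0.54199937 -0.28595746 -1.28054329] [-0.29225836  0.72142898  3.88726724]
[ 0.53129241 -0.08534775  0.20095   ] [np.float64(0.5308377905437242), np.float64(-0.08517110393343458), 0.2] [-1.79981407e+02  8.00451748e-02  1.70631570e+02] 0.011336357753638534 [ 0.35040818  0.11668825 -0.28967475] 10.675
```

View pics/ca_scene_sh.png

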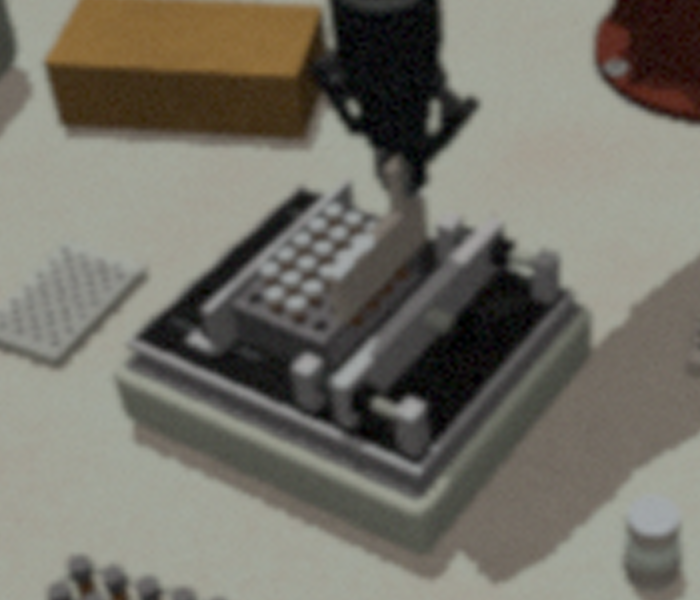

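View pics/ca_top_sh.png

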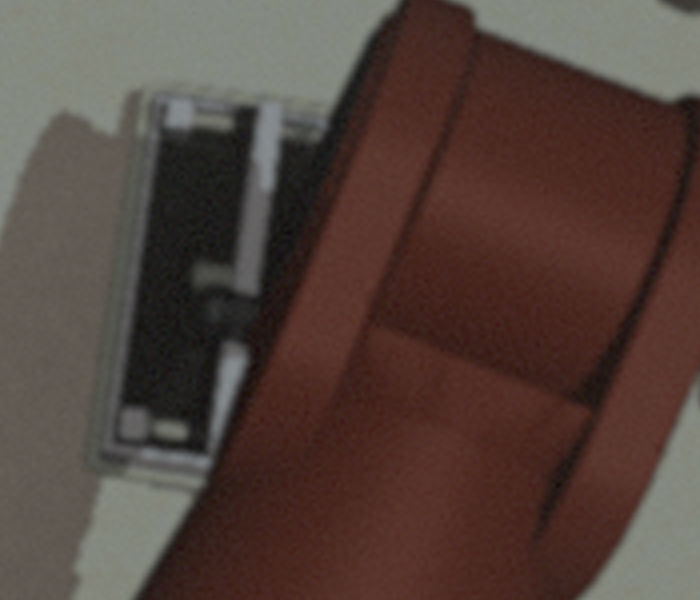

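The plate hangs level and parallel to the bar over the gap, with its body at scene-crop (380,255). Now a guarded descent.

```bash
cat >> h.py <<'E'
def down(p,x,y,z0,z1,step=.004,lim=6):
    base=np.array(get_wrist_force())
    for z in np.arange(z0-step,z1-1e-6,-step):
        env.move_linear(w(p,x,y,z),vel=.06)
        d=np.array(get_wrist_force())-base
        if np.linalg.norm(d)>lim: print("contact z",z,d); return z
    print("reached",z,d); return z
E
python3 - <<'E'
from h import *
env.move_linear(w(ps,-36,35,.17),vel=.08)
z=down(ps,-36,35,.17,.1445,step=.0025)
print(get_ee_pos(),get_wrist_force(),get_time_s())
snap("dn")
E
```

```text
contact z 0.145 [-8.27194754  2.66799386 20.68270679]
[ 0.53108222 -0.08526921  0.14761092] [-8.13655979  2.94599724 19.54041117] 13.8
```

View pics/dn_scene_sh.png

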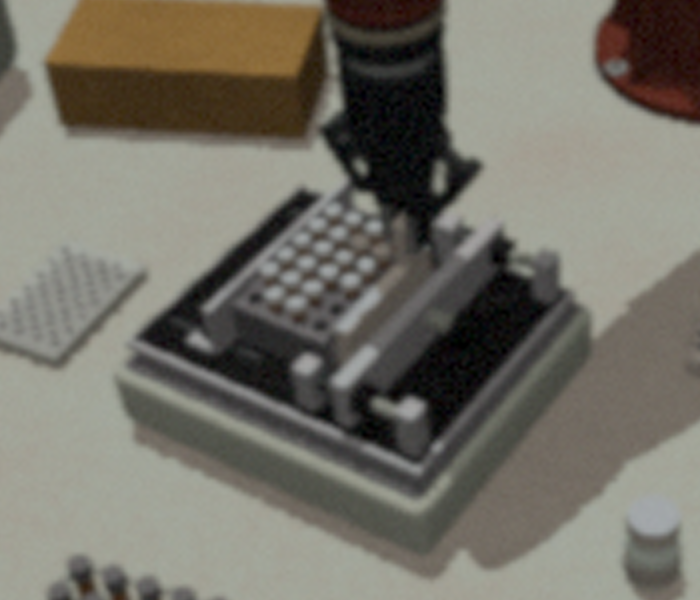

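Contact came at TCP z = 0.1476, which puts the underside at 0.0906, so it is on the platform. The plate stands between the rack and the bar in the picture. I'll release it and check.

```bash
python3 - <<'E'
from h import *
env.move_linear(w(ps,-36,35,.1465),vel=.03); print(get_wrist_force())
set_gripper(.036)
env.move_linear(w(ps,-36,35,.25),vel=.15)
O=[180,0,180+YT]
env.move_to(w(pt,36,60,.25),O)
snap("rel")
f=grab_frame("top"); np.save("pics/f.npy",f,allow_pickle=True)
print(get_time_s(),get_wrist_force())
E
```

```text
[-4.13625268  1.40754853 10.23322298]
17.1583 [ 0.04001776 -0.31835008  0.35616268]
```

View pics/rel_scene_sh.png

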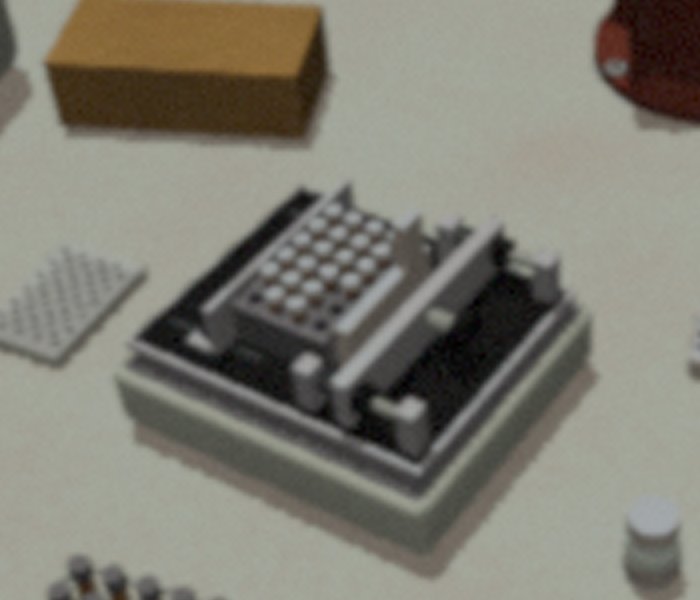

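View pics/rel_top_sh.png

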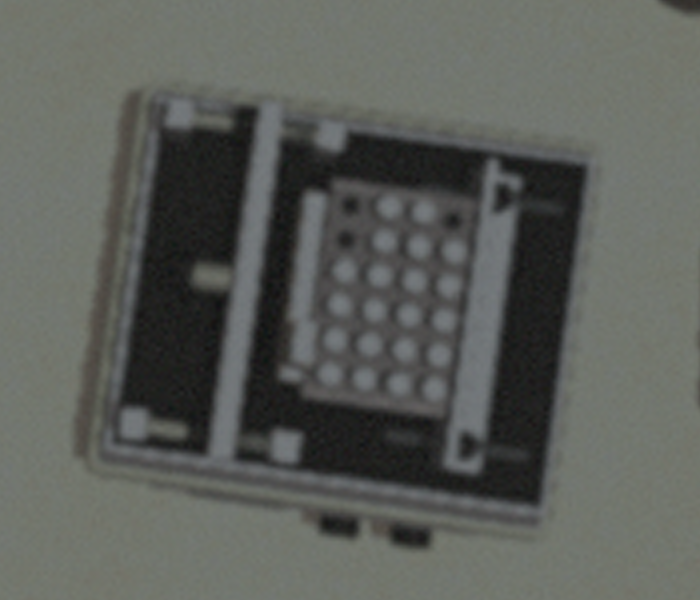

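Spacer a stands upright beside the rack, with its top edge at top-crop (303,195)-(280,370). Now I'll measure the remaining space to the bar.

```bash
python3 - <<'E'
from h import *
f=grab_frame("top")
ims=np.mean([grab_frame("top")["image"].astype(float) for _ in range(4)],0)
# rectify plane z=.135 in shaker frame, 4 px/mm : x up, y left
s=4
src=[];dst=[]
for X,Y in((80,75),(80,15),(-80,15),(-80,75)):
    src.append(proj(f,[w(ps,X,Y,.135)])[0]); dst.append([(75-Y)*8,(80-X)*s*.9])
H=cv2.getPerspectiveTransform(np.float32(src),np.float32(dst))
o=cv2.warpPerspective(np.clip(ims*1.5,0,255).astype(np.uint8)[:,:,::-1],H,(480,576),flags=cv2.INTER_CUBIC)
for Y in(60,57,45,41,29,25.5): cv2.line(o,(int((75-Y)*8),0),(int((75-Y)*8),20),(0,0,255),1)
cv2.imwrite("pics/rect.png",o)
f=grab_frame("top")
for r in spotter.regions_of("spacer_a",f):
    c=np.argwhere(r["region"])[:,::-1]; print(round(r["p"],2),np.round(r["rect"],1))
E
```

```text
0.82 [147.3 274.6  43.4  11.1]
0.75 [104.7 240.8  41.7  28.3]
0.69 [341.2 186.1  13.9  48.1]
0.61 [202.2 208.3  13.6  40.8]
0.61 [153.9 213.7  13.3  43. ]
```

View pics/rect.png

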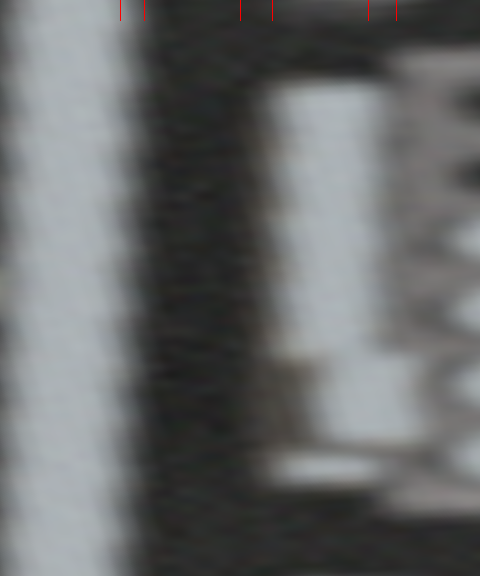

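The plate occupies y≈28.5 to 41 and the bar's inner face is at ≈59.5, leaving about 18.5 mm free. The second plate's centre goes at y = 50.3. Now fetching spacer c.

```bash
python3 - <<'E'
from h import *
set_gripper(.045,40)
env.move_linear(w(pt,36,60,.12),vel=.2)
env.move_linear(w(pt,36,60,.069),vel=.1)
print("pre",get_wrist_force(),get_ee_pos(),w(pt,36,60,.069))
set_gripper(0,40); g=get_finger_gap(); print(g)
if not .009<g<.014: raise SystemExit("no grip")
env.move_linear(w(pt,36,60,.27),vel=.15)
O=[180,0,180+YS]
env.move_to(w(ps,36,50.3,.27),O)
env.move_linear(w(ps,36,50.3,.20),vel=.12); env.hold(.2)
print(get_ee_pos(),w(ps,36,50.3,.2),get_tcp_rot(),get_finger_gap(),get_time_s())
snap("cc")
E
```

```text
pre [-0.87607336 -0.05476574  0.27777925] [0.56455177 0.36741486 0.06948434] [np.float64(0.5643354836890949), np.float64(0.36730932918088544), 0.069]
0.011212304105734552
[ 0.60485729 -0.08196837  0.20103417] [np.float64(0.604368074334019), np.float64(-0.08179658682446822), 0.2] [-1.79983360e+02  8.70763539e-02  1.70631398e+02] 0.011441875882493319 23.6917
```

View pics/cc_scene_sh.png

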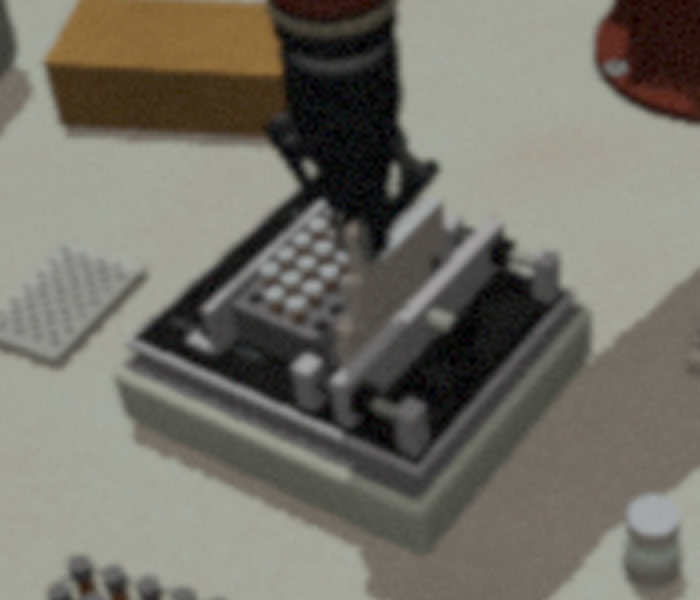

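```bash
python3 - <<'E'
from h import *
z=down(ps,36,50.3,.20,.1455,step=.0045,lim=6)
print(get_ee_pos(),w(ps,36,50.3,z),get_wrist_force(),get_time_s())
snap("dc")
E
```

```text
contact z 0.14599999999999996 [1.15544825 1.3469421  6.90153347]
[ 0.60531191 -0.08189261  0.14731912] [np.float64(0.604368074334019), np.float64(-0.08179658682446822), np.float64(0.14599999999999996)] [0.88130765 1.0775441  6.37955844] 26.7917
```

View pics/dc_scene_sh.png

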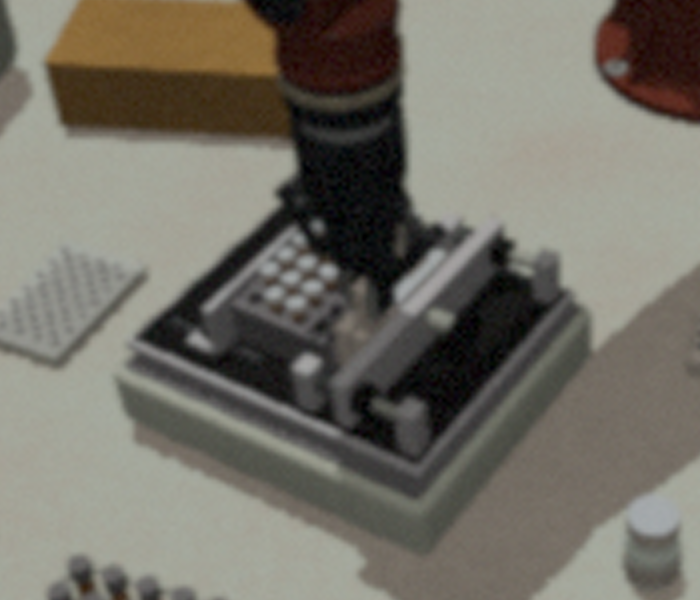

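It landed at TCP z 0.1473. I'll release it, then look from a pose beyond the knob.

```bash
python3 - <<'E'
from h import *
set_gripper(.036)
env.move_linear(w(ps,36,50.3,.25),vel=.15)
O=[180,0,YS+90]
env.move_to(w(ps,0,145,.25),O)
set_gripper(0,40)
print(get_finger_gap(),get_wrist_force(),get_time_s(),get_joint_positions())
snap("both")
ims=np.mean([grab_frame("top")["image"].astype(float) for _ in range(3)],0)
f=grab_frame("top")
src=[];dst=[]
for X,Y in((80,120),(80,15),(-80,15),(-80,120)):
    src.append(proj(f,[w(ps,X,Y,.135)])[0]); dst.append([(120-Y)*6,(80-X)*3.6])
H=cv2.getPerspectiveTransform(np.float32(src),np.float32(dst))
cv2.imwrite("pics/rect2.png",cv2.warpPerspective(np.clip(ims*1.5,0,255).astype(np.uint8)[:,:,::-1],H,(640,576),flags=cv2.INTER_CUBIC))
E
```

```text
8.19364846439297e-05 [-0.15230683 -0.43629621 -0.07413862] 30.05 [-1.11000825e+01  3.53585585e+00  4.96846859e+00  9.14307806e+01
  1.27554857e-03  8.82686037e+01]
```

View pics/both_scene_sh.png

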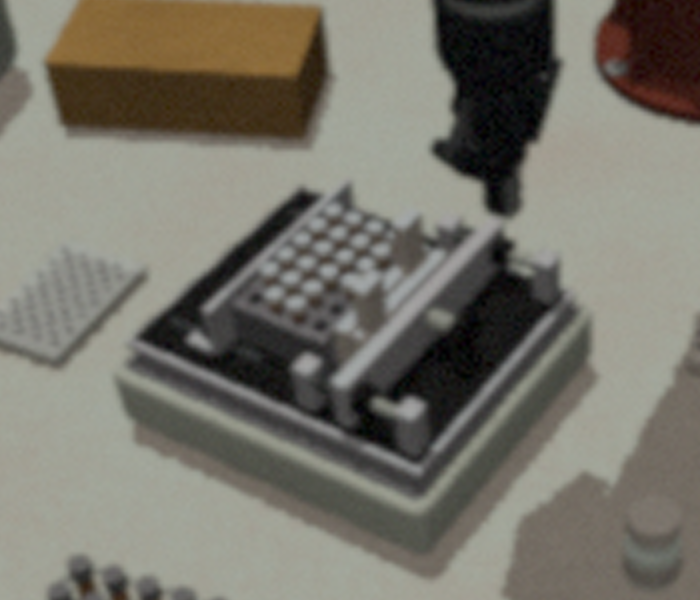

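View pics/both_top_sh.png

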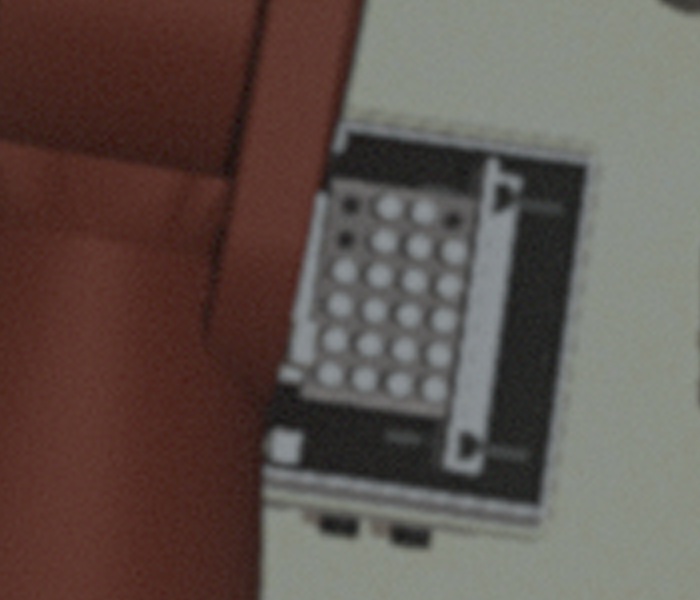

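View pics/both_scene_st.png

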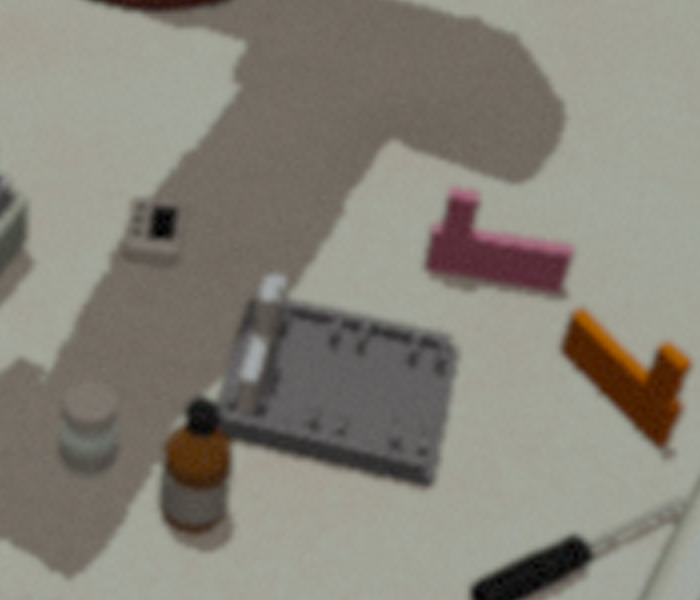

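Both plates stand upright between the rack and the bar: tabs at scene-crop (407,240) and (370,300). Spacer b is untouched in its slot. Now lowering behind the knob and pushing in, guarded by wrist force.

```bash
cat > push.py <<'E'
from h import *
c,s=np.cos(ps[2]),np.sin(ps[2]); yax=np.array([-s,c,0])
def F(b): return float((np.array(get_wrist_force())-b)@yax)
E
python3 - <<'E'
from push import *
env.move_linear(w(ps,0,145,.111),vel=.12); env.hold(.3)
b=np.array(get_wrist_force()); np.save("b.npy",b); print(b,get_ee_pos())
y=145; log=[]
while y>97:
    y-=2 if log and log[-1][1]<3.5 or not log else 1
    env.move_linear(w(ps,0,y,.111),vel=.03)
    f=F(b); d=np.array(get_ee_pos())[:2]-ps[:2]; ye=(d@yax[:2])*1000; log.append((y,round(f,1),round(ye,1)))
    if f>9: break
print(log,get_time_s(),np.array(get_wrist_force())-b)
snap("push")
E
```

```text
[-0.09101357 -0.40599311 -0.01141594] [0.58444758 0.017484   0.11133398]
[(143, -0.6, np.float64(142.9)), (141, -0.1, np.float64(140.9)), (139, -0.2, np.float64(138.9)), (137, 0.7, np.float64(136.9)), (135, 1.2, np.float64(134.9)), (133, 0.3, np.float64(132.9)), (131, -0.0, np.float64(130.9)), (129, 0.4, np.float64(128.9)), (127, 0.3, np.float64(126.9)), (125, 0.7, np.float64(124.9)), (123, 0.8, np.float64(122.9)), (121, 2.0, np.float64(121.1)), (119, 1.3, np.float64(118.9)), (117, 2.2, np.float64(116.9)), (115, 2.0, np.float64(114.9)), (113, 2.6, np.float64(112.9)), (111, 3.4, np.float64(110.9)), (109, 9.7, np.float64(110.1))] 36.4583 [-0.38465211  9.88591057  0.8903667 ]
```

View pics/push_scene_sh.png

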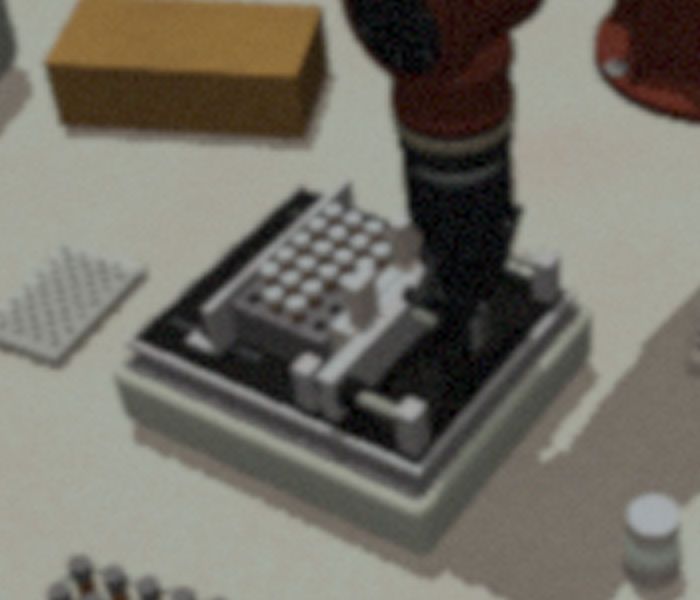

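The knob was met at y≈121 and the bar stopped firmly at ≈110, so the travel is about 11 mm. That matches the 10.5 mm expected and is well short of 18. Now pressing harder.

```bash
python3 - <<'E'
from push import *
b=np.load("b.npy"); log=[]
for y in(108,107,106,105,104,103):
    env.move_linear(w(ps,0,y,.111),vel=.03)
    f=F(b); d=np.array(get_ee_pos())[:2]-ps[:2]; log.append((y,round(f,1),round((d@yax[:2])*1000,2)))
    if f>19: break
print(log)
env.hold(1.5)
for _ in range(3): env.hold(.2); print(np.round(np.array(get_wrist_force())-b,1),np.round(get_ee_pos(),4))
print(get_time_s(),np.abs(get_joint_vel()).max())
snap("fin")
ims=np.mean([grab_frame("scene")["image"].astype(float) for _ in range(3)],0); f=grab_frame("scene")
im=cv2.resize(ims.astype(np.uint8)[:,:,::-1],None,fx=6,fy=6,interpolation=cv2.INTER_CUBIC)
for T,col in((.011,(0,255,0)),(.018,(0,0,255))):
    q=(proj(f,[w(ps,a,bb-T*1000,.138) for a,bb in((105,60),(-105,60),(-105,74),(105,74))])+.5)*6-.5
    cv2.polylines(im,[np.round(q).astype(int)],True,col,1)
c=(proj(f,[w(ps,0,20,.12)])[0]*6).astype(int)
cv2.imwrite("pics/fin_ov.png",im[c[1]-300:c[1]+300,c[0]-400:c[0]+400])
E
```

```text
[(108, 14.7, np.float64(110.11)), (107, 18.5, np.float64(110.1)), (106, 24.7, np.float64(110.1))]
[ 3.6 23.4  1.9] [ 0.5785 -0.0169  0.1111]
[ 3.7 24.2  1.9] [ 0.5785 -0.017   0.1111]
[ 4.3 24.4  1.8] [ 0.5785 -0.0169  0.1111]
39.4083 0.10724392801818217
```

View pics/fin_ov.png

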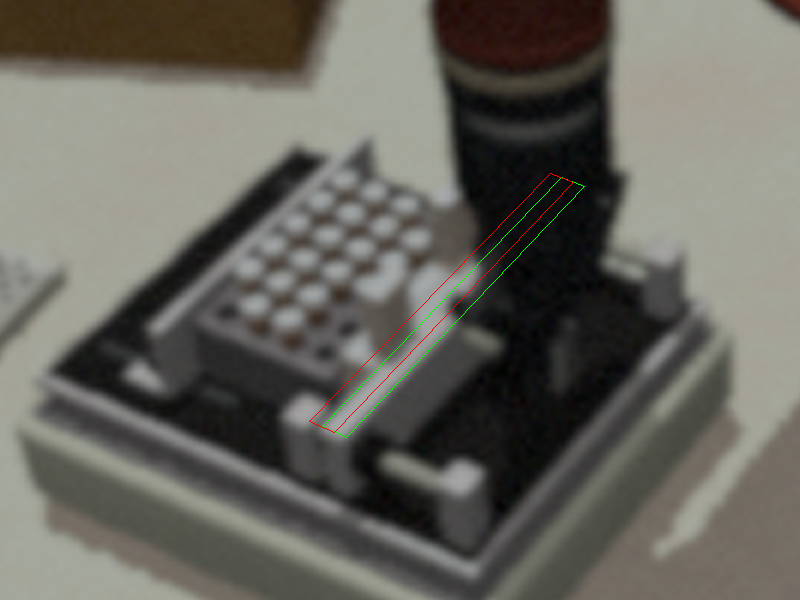

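View pics/fin_top_sh.png

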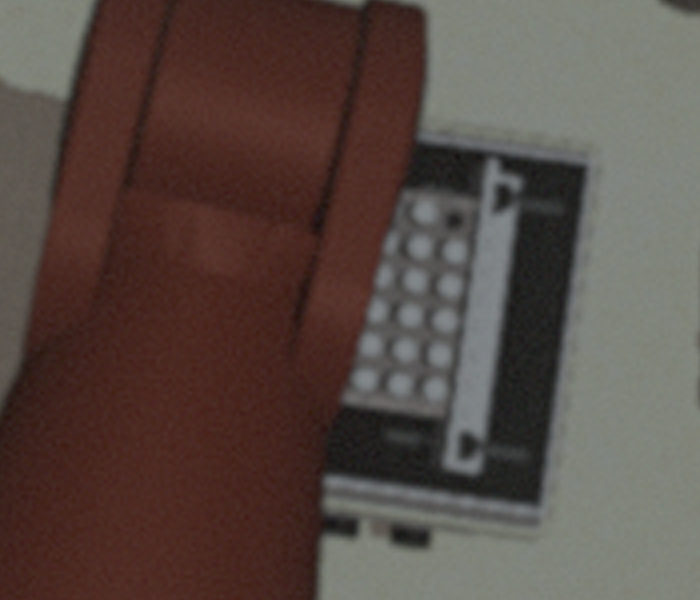

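The bar lies on the 11 mm outline (green), clear of the 18 mm one (red). The rack sits against the fence and the push holds steady at about 24 N.

```bash
python3 - <<'E'
from push import *
b=np.load("b.npy"); print(F(b)); print(workorder.hand_in()); print(get_time_s(),F(b))
E
```

```text
23.923683550682412
the job is handed in; nothing more can be done
None
the job is handed in; nothing more can be done
```

I stood two white spacers, a from the middle slot and c from the +y slot, side by side between the rack and the bar. I then pushed the knob in and handed the job in at about 39 s, still pressing. Spacer b stayed in the stand, and I never touched the orange and pink look-alikes.

**Last checks:**
- **Bar travel:** it stopped at about 11 mm, where I expected 10.5 mm. The camera overlay agreed and showed it clear of the 18 mm stop.
- **Push:** it held steady at about 24 N.
- **Stack:** both plates looked upright, and the rack was level against the fence. In the final pictures the arm hid parts of the stack and rack, so the last clear view of both whole plates was just before pushing.
- **Bench:** the last picture I viewed of the stand, jar, timer and bottle was also from before the push, and they were in place. The well plate also looked unmoved. I did not measure the bystanders' positions, and nothing bumped them that I could see.

The contact forces at rack and fence cannot be read directly, so I inferred them from the wrist force. No check failed or disagreed. The hand-in gave no verdict.

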